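Load the drilling jig and index it to the third stop

TASK

Slide the one sleeve that fits onto the upright pin of the grey drilling jig, all the way down onto its shoulder, and let go of it; the other sleeve stays standing on the bench, and the tin, hammer and screwdriver are left alone. Then grip the black index knob and turn it clockwise to the third click stop, counted from the home end stop (turned fully anticlockwise; the knob may have been left one click on from home), without ever running past it to the fourth. Finish while still gripping the knob, holding it still at the third stop so that I can tighten the lock screw.

Things in the scene. Friction and masses are not known exactly. Their poses are not given: they have to be found in the camera images.
- jig: Fixed grey jig, a block 110 (x) x 260 (y) x 40 mm high, bolted to the bench; origin at the centre of its underside, z up. The index knob's axis stands at y = -70 mm and the pin's axis at y = +70 mm in its frame (x = 0 for both).
- pin_seat (a point): Middle of the steel pin's shoulder top, 46 mm above the bench, on the pin's axis (axes parallel to the jig's). The shoulder is 48 mm across; from it the pin rises 40 mm (to 86 mm above the bench), 26 mm in diameter, its top 6 mm tapering to 21 mm. The pin turns with the knob, which does not hinder loading.
- sleeve_wide_mid (a point): Centre of the sleeve that fits: an upright plain steel tube, 42 mm outside, 50 mm high, bore 29 mm. This point is half-way up on its axis, z along the axis. Mass 0.2 to 0.4 kg.
- sleeve_narrow_mid (a point): Centre of the sleeve that does not fit: an upright plain steel tube of the same outside, 42 mm and 50 mm high, but bore 18 mm (thick wall). This point is half-way up on its axis, z along the axis. Mass about 0.4 kg. The two sleeves may stand in either place.
- knob_grip (a point): On the knob's axis (vertical), 74 mm above the bench, at the height to grip. The knob is a black disc 52 mm across (its top 50 mm above the bench) carrying an upright grip bar 52 mm long, 16 mm thick, from 50 to 90 mm above the bench. The point's x axis runs along the bar and turns with it. An aluminium pointer stands out of the disc at the -x end of the bar; black marks on the silver dial show the stops, the thicker one is home.
- knob (a joint): Knob angle in rad, growing clockwise seen from above. Home = 0, where it is also against its solid end stop and the bar lies along the jig's x axis (pointer to the jig's -x). A spring plunger gives a click stop every 0.393 rad (22.5 degrees): first 0.393, second 0.785, third 1.178, fourth 1.571 and on to 2.749. Clicking over takes about 0.1 N m and the knob pulls itself into the nearest stop. It starts at home or at the first stop.
- tin: Bystander: closed tin 70 mm across, 75 mm high; origin at the centre of its underside.
- hammer: Bystander: hammer lying on the bench along its x axis.
- screwdriver: Bystander: screwdriver lying on the bench along its x axis.

How it is judged:
By the outcome, as a careful person would: the job done as asked, in the order asked, and still so for the second after the job is handed in, while the arm keeps its last pose, push and grip.
It also fails if it takes over 54 s, if anything falls off the work surface, if the arm or the gripper's body presses on something with over 40 N, if the wrist force passes 120 N, or if a joint passes its speed limit or range.

ROBOT

A 6-joint arm with a two-finger parallel gripper is mounted at the origin on the work surface. World frame = base frame: x ahead of the robot, y to its left, z up, the work surface at z = 0. Lengths are in m, angles in rad, forces in N, time in s.
With the tool pointing down it reaches from about 0.275 to 0.825 m from the base axis. Payload 4.9 kg.
Tool frame: the origin (TCP) lies midway between the tips of the shut fingers; the grasp point (between the pads) lies 19 mm behind it (bot.grip_depth is the distance from the TCP to the grasp point, in m); y points along the fingers, x is the direction in which the jaws open and shut, and the axes are right-handed (so a half turn about y gives the same grasp; the last joint's range is limited). The gripper opens to 85 mm and grips with 20 to 120 N. Pads are 22 mm wide; open, the fingers measure 114 mm over their backs; the gripper's body (76 mm by 85 mm) begins 54 mm behind the grasp point. The pads swing forward as they close: fully open they stand 13 mm farther back than shut.
Start: joints at [-1.24, 0.326, -0.193, 1.052, 0, 1.437], TCP at [0.247, -0.492, 0.231] pointing down, gripper open.
Joint ranges: [-2.65, 2.65], [-0.97, 1.79], [-1.3, 1.35], [-1.93, 2.1], [-1.47, 1.37], [-3.14, 3.14]. Speed limits (rad/s): [2.57, 2.57, 3.14, 3.14, 3.14, 3.14].

INTERFACE

Orientations are given as a unit quaternion [w, x, y, z].
In Python, from cell import bot gives the robot as it stands. Calls block until the motion is done:
- bot.move_pose(position, orientation): joint-space move of the TCP to a pose.
- bot.move_linear(position, speed=0.15, rotation=None, until_force=None): straight line of the TCP; rotation=None keeps the orientation; speed is the mean speed in m/s. With until_force (N) it stops when the force on the tool has changed by that much, and returns True; else False.
- bot.goto_joints(angles): joint-space move.
- bot.set_gripper(opening, grasp_force=None): opening from 0.0 (shut) to 1.0 (fully open); grasp_force is the grip in N (None keeps the last); returns when the fingers have stopped.
- bot.wait(seconds).
- bot.solve_ik(position, orientation): joint angles nearest the present ones, or None.
- bot.camera(name): name is "side" or "top" or "wrist"; returns the picture (420x560x3 uint8, red, green, blue); there is no depth.
- bot.calibration(name): a dict with "mtx" (3x3 intrinsics, pixels), "extrinsics" (4x4, takes a point from world to camera coordinates); the wrist camera has in their place "hand_eye" (4x4, takes a point from camera to tool coordinates, whose origin is the TCP and whose axes are the tool frame's). Camera axes: x right, y down, z forward; pixel columns grow to the right and rows downward; lengths in m; the calibration is good to about 2 mm. The wrist camera is an equidistant fisheye: a pixel r from the principal point sees the ray r / f radians off the axis. A picture is of the moment at which its call begins: read the wrist's pose just before it. calibration takes no time and is no camera call.
A pose or a line that the arm cannot do raises bot.PlanningError and nothing moves.
- bot.close_job(): hands the job in, once; it reports no verdict.
Trained networks look in the newest picture that a camera, given by its name, has taken for a name from the list of things; names that differ only in an ending like _2 or _b are one class to them, and where a whole thing is asked for, a point or a joint stands for the part that bears it (a point fixed in the world has none). Each returns a list of dicts, best first, with "confidence" (0 to 1); they miss things now and then, are a little off and sometimes report something else, mostly with a low value. They report only what shows in the picture. A call takes as long as a camera call.
- bot.search_frame(camera, thing): "bbox" ([left, top, width, height] in pixels, round what is visible of it).
Readings, each from a call of its own:
- bot.read_clock(): time.
- bot.read_joint_positions(): joint angles.
- bot.read_joint_vel(): joint speeds.
- bot.read_joint_efforts(): joint torques, N m.
- bot.read_position(): TCP position.
- bot.read_tool_rot(): TCP orientation.
- bot.read_ft_force(): force on the tool from outside, world axes, zero at the start.
- bot.read_moment(): the same for the moment, N m.
- bot.read_gripper_width(): opening from 0.0 (shut) to 1.0 (fully open).
Only numpy, scipy, OpenCV 4.12 (cv2) and the standard library are available. Lean on these libraries where they do the work, as an engineer would, in place of code of your own. Each camera call takes 0.05 s, during which the arm holds its last target.

## Working session

There is one attempt and no reset: what is moved stays moved. The work goes in short steps, each a Python script; the robot and the scene stay as the last script left them, time stands still between calls to the robot, and variables do not carry over. Pictures are saved under pics/ and viewed, and the job is handed in when it is done.

```bash
mkdir -p pics; ls; python3 - <<'E'
from cell import bot
import cv2,numpy as np
np.set_printoptions(precision=4,suppress=True)
for c in ["top","side","wrist"]:
    im=bot.camera(c); cv2.imwrite(f"pics/{c}0.png",im[:,:,::-1])
    k=bot.calibration(c); print(c,{a:np.array(b) for a,b in k.items()})
    for t in ["jig","sleeve_wide_mid","sleeve_narrow_mid","knob","tin","hammer","screwdriver"]:
        print(t,[(np.round(d["bbox"],1).tolist(),round(d["confidence"],2)) for d in bot.search_frame(c,t)][:3])
print(bot.read_clock(),bot.read_tool_rot(),bot.read_position())
E
```

```text
pics
top {'mtx': array([[414.3285,   0.    , 272.9678],
       [  0.    , 414.3285, 214.0807],
       [  0.    ,   0.    ,   1.    ]]), 'extrinsics': array([[ 0.0175, -0.9998, -0.0029,  0.0698],
       [-0.9861, -0.0168, -0.1652,  0.6047],
       [ 0.1651,  0.0057, -0.9863,  0.8618],
       [ 0.    ,  0.    ,  0.    ,  1.    ]])}
jig [([206.4, 193.7, 121.6, 82.9], 0.65)]
sleeve_wide_mid [([399.1, 273.0, 29.8, 18.7], 0.8)]
sleeve_narrow_mid [([376.0, 221.9, 24.1, 26.7], 0.61)]
knob [([286.1, 230.3, 24.5, 28.0], 0.91), ([305.0, 126.2, 111.7, 39.8], 0.29)]
tin [([132.9, 172.2, 38.1, 36.6], 0.83)]
hammer [([304.8, 127.8, 112.7, 38.8], 0.6)]
screwdriver [([118.1, 269.3, 48.8, 81.2], 0.68)]
side {'mtx': array([[469.2466,   0.    , 286.6261],
       [  0.    , 469.2466, 214.0628],
       [  0.    ,   0.    ,   1.    ]]), 'extrinsics': array([[-0.9816, -0.1908,  0.0032,  0.5866],
       [-0.1409,  0.7136, -0.6862,  0.079 ],
       [ 0.1286, -0.6741, -0.7274,  1.0557],
       [ 0.    ,  0.    ,  0.    ,  1.    ]])}
jig [([243.7, 191.8, 94.4, 105.2], 0.85)]
sleeve_wide_mid [([343.6, 138.4, 14.7, 26.2], 0.86)]
sleeve_narrow_mid [([300.5, 148.1, 21.0, 23.7], 0.61)]
knob [([294.9, 193.3, 23.5, 26.5], 0.6)]
tin [([244.0, 189.9, 93.2, 106.9], 0.37)]
hammer [([197.1, 135.2, 56.7, 70.9], 0.89)]
screwdriver [([307.7, 342.6, 96.6, 50.2], 0.67)]
wrist {'mtx': array([[325.1923,   0.    , 280.309 ],
       [  0.    , 325.1923, 205.1084],
       [  0.    ,   0.    ,   1.    ]]), 'hand_eye': array([[ 1.    ,  0.0002, -0.0003, -0.0003],
       [ 0.0003, -0.296 ,  0.9552, -0.1417],
       [ 0.0001, -0.9552, -0.296 ,  0.0749],
       [ 0.    ,  0.    ,  0.    ,  1.    ]])}
jig []
sleeve_wide_mid []
sleeve_narrow_mid []
knob []
tin []
hammer []
screwdriver []
1.2 [-0.6017  0.6017 -0.3714  0.3714] [ 0.2466 -0.4917  0.2313]
```

```bash
python3 - <<'E'
import cv2,numpy as np
a=cv2.imread("pics/top0.png");b=cv2.imread("pics/side0.png")
cv2.imwrite("pics/topz.png",cv2.resize(a[160:310,180:440],None,fx=3,fy=3,interpolation=cv2.INTER_CUBIC))
cv2.imwrite("pics/sidez.png",cv2.resize(b[120:310,190:400],None,fx=3,fy=3,interpolation=cv2.INTER_CUBIC))
E
```

```text
(no output)
```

View pics/top0.png

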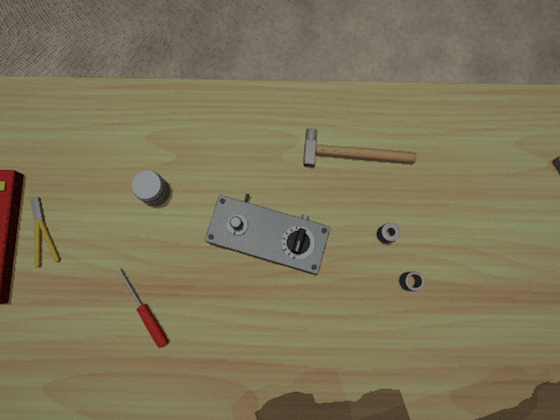

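View pics/topz.png

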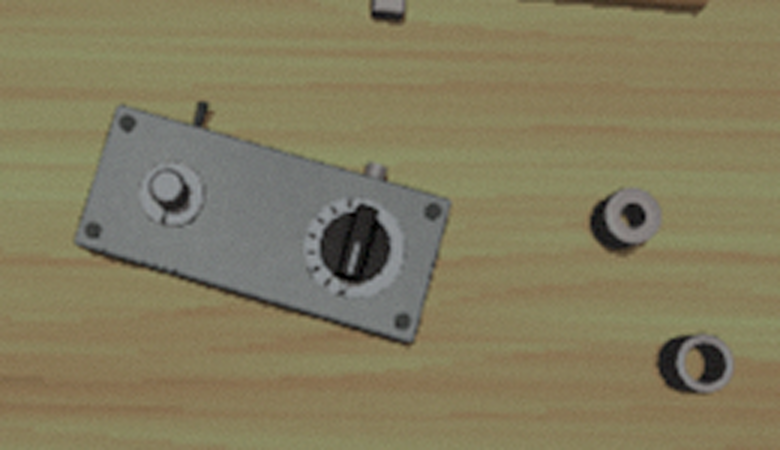

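View pics/sidez.png

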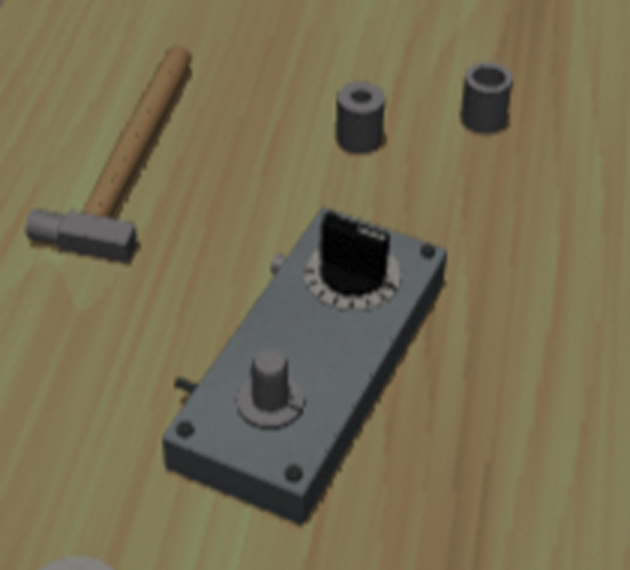

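```bash
cat > h.py <<'E'
from cell import bot
import cv2,numpy as np
from scipy.spatial.transform import Rotation as R
np.set_printoptions(precision=4,suppress=True)
def ray(cam,u,v,T=None):
    k=bot.calibration(cam);M=np.array(k["mtx"])
    x=(u-M[0,2])/M[0,0];y=(v-M[1,2])/M[1,1]
    if cam!="wrist":
        E=np.array(k["extrinsics"]);d=E[:3,:3].T@np.array([x,y,1]);return -E[:3,:3].T@E[:3,3],d/np.linalg.norm(d)
    r=np.hypot(x,y);s=np.sin(r)/r if r>1e-9 else 1
    W=T@np.array(k["hand_eye"]);return W[:3,3],W[:3,:3]@np.array([x*s,y*s,np.cos(r)])
def onz(cam,u,v,z,T=None):
    o,d=ray(cam,u,v,T);return o+d*(z-o[2])/d[2]
def proj(cam,P,T=None):
    k=bot.calibration(cam);M=np.array(k["mtx"]);P=np.array(P,float)
    if cam!="wrist":
        E=np.array(k["extrinsics"]);p=E[:3,:3]@P+E[:3,3];return M[0,0]*p[0]/p[2]+M[0,2],M[1,1]*p[1]/p[2]+M[1,2]
    p=np.linalg.inv(T@np.array(k["hand_eye"]))@np.r_[P,1];p=p[:3];rho=np.hypot(p[0],p[1]);th=np.arctan2(rho,p[2])
    return M[0,0]*th*p[0]/rho+M[0,2],M[1,1]*th*p[1]/rho+M[1,2]
def tri(obs):
    A=0;b=0
    for (o,d) in obs:
        Q=np.eye(3)-np.outer(d,d);A=A+Q;b=b+Q@o
    return np.linalg.solve(A,b)
def quat(yaw):
    "tool y down, tool x (jaw) at heading yaw; z = x cross y"
    x=np.array([np.cos(yaw),np.sin(yaw),0]);y=np.array([0,0,-1.]);z=np.cross(x,y)
    q=R.from_matrix(np.c_[x,y,z]).as_quat();return [q[3],q[0],q[1],q[2]]
def T_now():
    q=np.array(bot.read_tool_rot());T=np.eye(4);T[:3,:3]=R.from_quat(q[[1,2,3,0]]).as_matrix();T[:3,3]=bot.read_position();return T
def snap(cam,name):
    T=T_now();im=bot.camera(cam);cv2.imwrite("pics/%s.png"%name,im[:,:,::-1]);np.save("pics/%s.npy"%name,T);return im,T
E
python3 - <<'E'
from h import *
t=lambda u,v:(180+u/3,160+v/3)
s=lambda u,v:(190+u/3,120+v/3)
for n,a,b,z in [("wide",t(705,363),s(488,75),.05),("narrow",t(632,217),s(361,95),.05),("pintop",t(168,187),s(268,358),.086)]:
    print(n,onz("top",*a,z),onz("side",*b,z),tri([ray("top",*a),ray("side",*b)]))
B=[onz("top",*t(*p),.04) for p in [(127,123),(432,211),(402,321),(93,230)]]
print(np.array(B)); c=np.mean(B,0)
d=(B[0]+B[3]-B[1]-B[2]);yaw=np.arctan2(d[1],d[0])-np.pi/2
print("jig",c,np.degrees(yaw))
Bs=[onz("side",*s(*p),.04) for p in [(185,429),(428,250),(293,473)]];print(np.array(Bs))
for q in (-.07,.07): print(c[:2]+q*np.array([-np.sin(yaw),np.cos(yaw)]))
T=T_now();print(T[:3,:3], bot.read_joint_positions())
E
```

```text
wide [ 0.4633 -0.2266  0.05  ] [ 0.465  -0.2247  0.05  ] [ 0.4642 -0.2272  0.048 ]
narrow [ 0.5675 -0.1776  0.05  ] [ 0.5696 -0.1759  0.05  ] [ 0.5688 -0.1781  0.0481]
pintop [0.5785 0.1576 0.086 ] [0.5821 0.1594 0.086 ] [0.5806 0.1579 0.084 ]
[[ 0.633   0.1942  0.04  ]
 [ 0.5707 -0.0332  0.04  ]
 [ 0.4898 -0.0112  0.04  ]
 [ 0.5523  0.2162  0.04  ]]
jig [0.5614 0.0915 0.04  ] -15.34894241873879
[[ 0.6338  0.1956  0.04  ]
 [ 0.4902 -0.0106  0.04  ]
 [ 0.5533  0.2176  0.04  ]]
[0.5429 0.024 ]
[0.5799 0.159 ]
[[ 0.4482  0.      0.8939]
 [-0.8939 -0.      0.4482]
 [ 0.     -1.     -0.    ]] [-1.2402  0.3262 -0.1926  1.052   0.      1.4366]
```

```bash
python3 - <<'E'
from h import *
for nm,p in [("wide",[.464,-.2265,.13]),("pin",[.580,.1585,.17]),("knob",[.543,.0245,.15])]:
    for y in (-165,-105,-65,-15,7.5,75,115,165):
        s=bot.solve_ik(p,quat(np.radians(y)));print(nm,y,None if s is None else np.array(s))
E
```

```text
wide -165 [-0.5972  0.3587 -0.4277  0.7845  0.     -2.4297]
wide -105 [-0.5972  0.3587 -0.4277  0.7845  0.      2.8062]
wide -65 [-0.5972  0.3587 -0.4277  0.7845  0.      2.1081]
wide -15 [-0.5972  0.3587 -0.4277  0.7845  0.      1.2354]
wide 7.5 [-0.5972  0.3587 -0.4277  0.7845  0.      0.8427]
wide 75 [-0.5972  0.3587 -0.4277  0.7845  0.     -0.3354]
wide 115 [-0.5972  0.3587 -0.4277  0.7845  0.     -1.0335]
wide 165 [-0.5972  0.3587 -0.4277  0.7845  0.     -1.9061]
pin -165 [ 0.144   0.4647 -0.1448  0.9613  0.     -1.6885]
pin -105 [ 0.144   0.4647 -0.1448  0.9613  0.     -2.7357]
pin -65 [ 0.144   0.4647 -0.1448  0.9613  0.      2.8493]
pin -15 [ 0.144   0.4647 -0.1448  0.9613  0.      1.9766]
pin 7.5 [ 0.144   0.4647 -0.1448  0.9613  0.      1.5839]
pin 75 [ 0.144   0.4647 -0.1448  0.9613  0.      0.4058]
pin 115 [ 0.144   0.4647 -0.1448  0.9613  0.     -0.2923]
pin 165 [ 0.144   0.4647 -0.1448  0.9613  0.     -1.165 ]
knob -165 [-0.0907  0.3828 -0.3313  0.8568  0.     -1.9233]
knob -105 [-0.0907  0.3828 -0.3313  0.8568  0.     -2.9705]
knob -65 [-0.0907  0.3828 -0.3313  0.8568  0.      2.6145]
knob -15 [-0.0907  0.3828 -0.3313  0.8568  0.      1.7419]
knob 7.5 [-0.0907  0.3828 -0.3313  0.8568  0.      1.3492]
knob 75 [-0.0907  0.3828 -0.3313  0.8568  0.      0.1711]
knob 115 [-0.0907  0.3828 -0.3313  0.8568  0.     -0.5271]
knob 165 [-0.0907  0.3828 -0.3313  0.8568  0.     -1.3997]
```

```bash
python3 - <<'E'
from h import *
bot.move_pose([.464,-.2265,.12],quat(np.radians(75)))
im,T=snap("wrist","w1");print(T[:3,3],bot.read_clock())
for P in ([.464,-.2265,.05],[.464,-.2265,0],[.568,-.1775,.05]): print(proj("wrist",P,T))
E
```

```text
[ 0.4642 -0.2271  0.1203] 2.8083
(np.float64(281.3339345821338), np.float64(219.3138793797772))
(np.float64(281.1590952166271), np.float64(199.1522012898377))
(np.float64(371.01840740627017), np.float64(318.20603272777555))
```

View pics/w1.png

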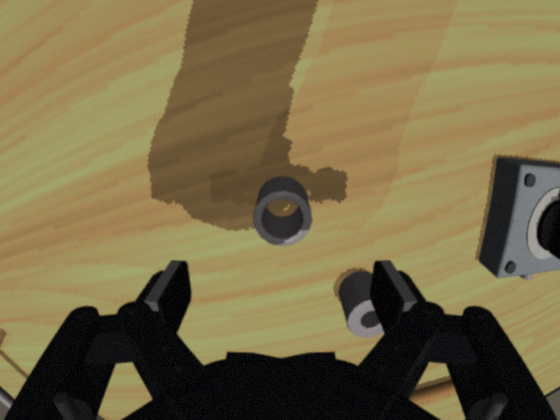

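```bash
python3 - <<'E'
from h import *
T=np.load("pics/w1.npy");print(onz("wrist",283,217,.05,T))
P=onz("wrist",283,217,.05,T)[:2]*.5+.5*np.array([.464,-.2265]);print(P)
bot.move_linear([*P,.013],speed=.12)
print(bot.read_ft_force())
bot.set_gripper(0.0,grasp_force=40)
print(bot.read_gripper_width(),bot.read_ft_force(),bot.read_position(),bot.read_clock())
bot.move_linear([*P,.125],speed=.15)
print(bot.read_gripper_width(),bot.read_ft_force(),bot.read_clock())
bot.move_pose([.580,.1585,.125],quat(np.radians(75)))
im,T=snap("wrist","w2");snap("side","s2");snap("top","t2");print(T[:3,3],bot.read_gripper_width(),bot.read_clock())
for P in ([.580,.1585,.086],[.58,.1585,.046]): print(proj("wrist",P,T),proj("side",P))
a=cv2.imread("pics/s2.png")
cv2.imwrite("pics/s2z.png",cv2.resize(a[100:300,190:390],None,fx=3,fy=3))
E
```

```text
[ 0.4627 -0.2249  0.05  ]
[ 0.4633 -0.2257]
[-0.6551 -0.8628  0.1733]
0.4847688573689712 [-1.0493 -0.286   5.7713] [ 0.4637 -0.2258  0.0137] 4.3333
0.4812879675477284 [-0.7642  0.1984 -1.7561] 5.2333
[0.58   0.1573 0.1248] 0.48382613809673397 6.875
(np.float64(282.4933945258918), np.float64(236.97079029308293)) (np.float64(280.4392812764028), np.float64(239.16060728478837))
(np.float64(282.15949953813913), np.float64(215.32587402219718)) (np.float64(280.5603510847012), np.float64(251.43296768346923))
```

View pics/w2.png

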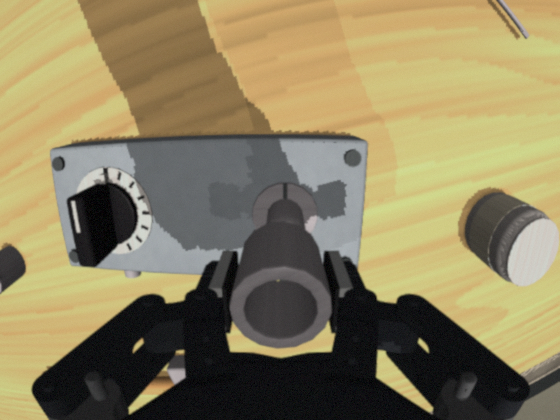

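View pics/s2z.png

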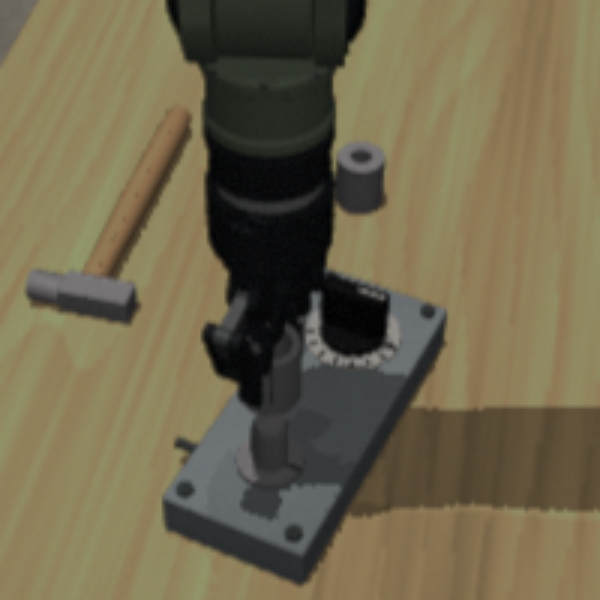

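```bash
python3 - <<'E'
from h import *
a=cv2.imread("pics/w2.png")
cv2.imwrite("pics/w2z.png",cv2.resize(a[165:355,210:360],None,fx=4,fy=4,interpolation=cv2.INTER_CUBIC)[:600+160])
print([bot.read_position() for _ in range(4)],bot.read_joint_positions(), bot.solve_ik([.58,.1585,.125],quat(np.radians(75))))
E
```

```text
[array([0.5802, 0.1571, 0.125 ]), array([0.5802, 0.1571, 0.125 ]), array([0.5802, 0.1571, 0.125 ]), array([0.5802, 0.1571, 0.125 ])] [ 0.1418  0.5053 -0.2028  0.8628 -0.0003  0.4057] [ 0.144   0.5055 -0.2025  0.8628  0.      0.4058]
```

View pics/w2z.png

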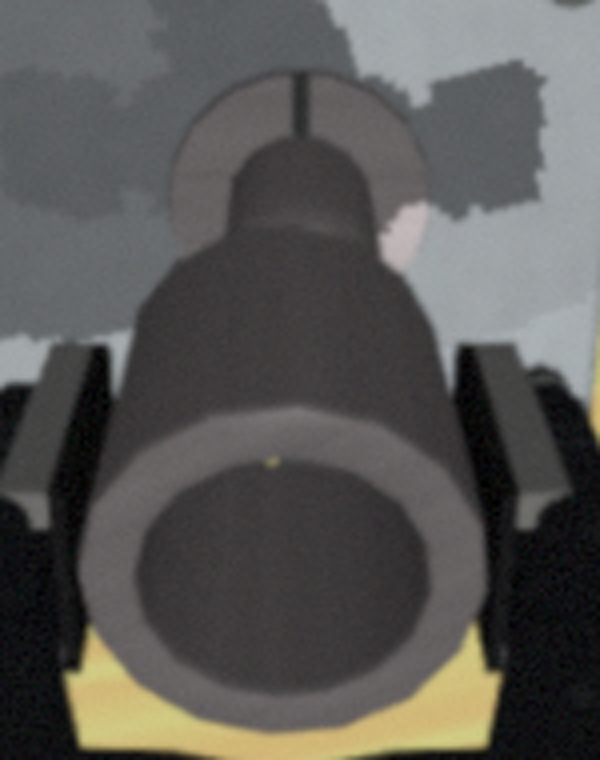

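```bash
python3 - <<'E'
from h import *
T=np.load("pics/w2.npy");zt=T[:3,2];xt=T[:3,0]
e=onz("wrist",285,183.5,.046,T);c=e-zt*.024
print("edge-based",c)
l=onz("wrist",210+170/4,165+190/4,.046,T);r=onz("wrist",210+430/4,165+190/4,.046,T);print("lr",(l+r)/2,np.linalg.norm(l-r))
# sleeve top ring, z=.125-.013+.05
z=.125-.013+.05
for (u0,u1,v0,v1) in [(80,487,408,730),(137,430,460,693)]:
    L=onz("wrist",210+u0/4,165+565/4,z,T);Rr=onz("wrist",210+u1/4,165+565/4,z,T)
    a=onz("wrist",281,165+v0/4,z,T);b=onz("wrist",281,165+v1/4,z,T)
    print("ring",(L+Rr)/2,np.linalg.norm(L-Rr),(a+b)/2,np.linalg.norm(a-b))
print(T[:3,3])
E
```

```text
edge-based [0.5811 0.1602 0.046 ]
lr [0.5785 0.161  0.046 ] 0.0466549009986042
ring [0.5775 0.1581 0.162 ] 0.03969220830277248 [0.5793 0.1576 0.162 ] 0.03927435260292717
ring [0.5773 0.1581 0.162 ] 0.028442917399977768 [0.5794 0.1576 0.162 ] 0.028479552911782967
[0.58   0.1573 0.1248]
```

```bash
python3 - <<'E'
from h import *
tgt=np.array([.581,.1595]);cmd=tgt.copy()
for i in range(3):
    bot.move_linear([*cmd,.104],speed=.08)
    p=np.array(bot.read_position());print(p,bot.read_clock())
    if np.linalg.norm(tgt-p[:2])<.0004: break
    cmd+=tgt-p[:2]
f0=np.array(bot.read_ft_force())
hit=bot.move_linear([*cmd,.080],speed=.03,until_force=8)
print(hit,bot.read_position(),np.array(bot.read_ft_force())-f0,np.array(bot.read_moment()),bot.read_clock(),bot.read_gripper_width(),cmd)
E
```

```text
[0.5804 0.1592 0.1032] 7.2917
[0.582  0.1599 0.1044] 7.5417
[0.5806 0.1594 0.1042] 7.7917
False [0.5812 0.1595 0.0802] [-0.0548  1.5162 -0.4373] [ 0.0508  0.0481 -0.0178] 8.7417 0.48260049178517633 [0.581  0.1595]
```

```bash
python3 - <<'E'
from h import *
f0=np.array(bot.read_ft_force())
hit=bot.move_linear([.581,.1595,.056],speed=.03,until_force=10)
print(hit,bot.read_position(),np.array(bot.read_ft_force())-f0,bot.read_clock(),bot.read_gripper_width())
snap("side","s3");snap("wrist","w3")
a=cv2.imread("pics/s3.png");b=cv2.imread("pics/w3.png")
a=cv2.resize(a[150:300,220:360],None,fx=3,fy=3);cv2.imwrite("pics/s3z.png",a)
E
```

```text
True [0.5809 0.1594 0.0597] [-1.891  -1.3954  8.8931] 9.4 0.48682713169235514
```

View pics/s3z.png

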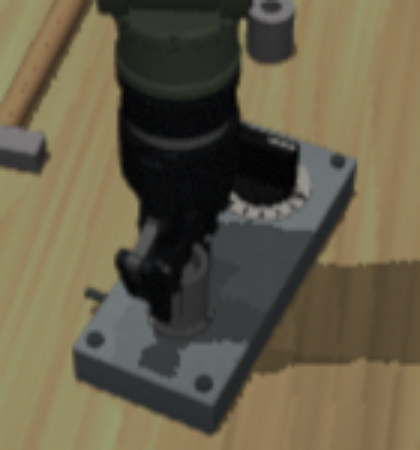

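View pics/w3.png

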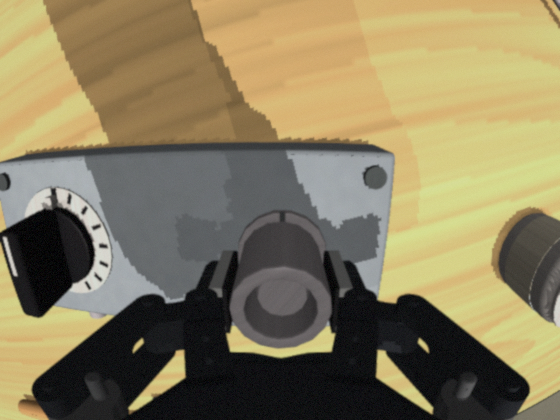

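```bash
python3 - <<'E'
from h import *
bot.set_gripper(1.0)
print(bot.read_gripper_width(),bot.read_ft_force(),bot.read_clock())
bot.move_linear([.581,.1595,.150],speed=.15)
bot.move_linear([.5435,.0245,.150],speed=.2)
im,T=snap("wrist","w4");snap("side","s4");snap("top","t4");print(T,bot.read_clock())
for P in ([.5435,.0245,.09],[.5435,.0245,.05]): print(proj("wrist",P,T))
b=cv2.imread("pics/w4.png");cv2.imwrite("pics/w4z.png",cv2.resize(b[150:300,190:370],None,fx=4,fy=4,interpolation=cv2.INTER_CUBIC))
a=cv2.imread("pics/s4.png");a=cv2.resize(a[150:300,220:360],None,fx=3,fy=3);cv2.imwrite("pics/s4z.png",a)
E
```

```text
1.000211578919746 [-0.9672 -0.1986 -0.0723] 10.0083
[[ 0.2586 -0.003  -0.966   0.5436]
 [ 0.966   0.0001  0.2586  0.0249]
 [-0.0007 -1.      0.0029  0.1498]
 [ 0.      0.      0.      1.    ]] 11.7667
(np.float64(279.8909691412131), np.float64(225.4562053098449))
(np.float64(279.9697752461878), np.float64(207.35325473869847))
```

View pics/w4.png

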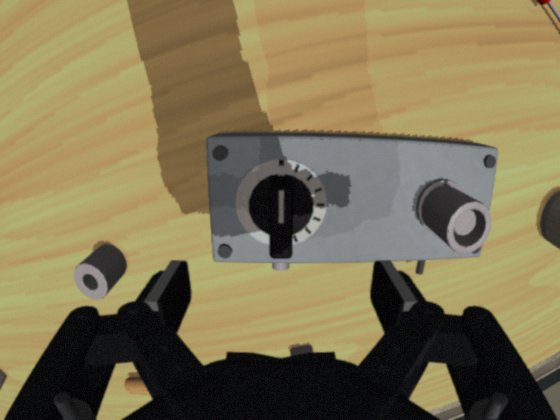

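View pics/w4z.png

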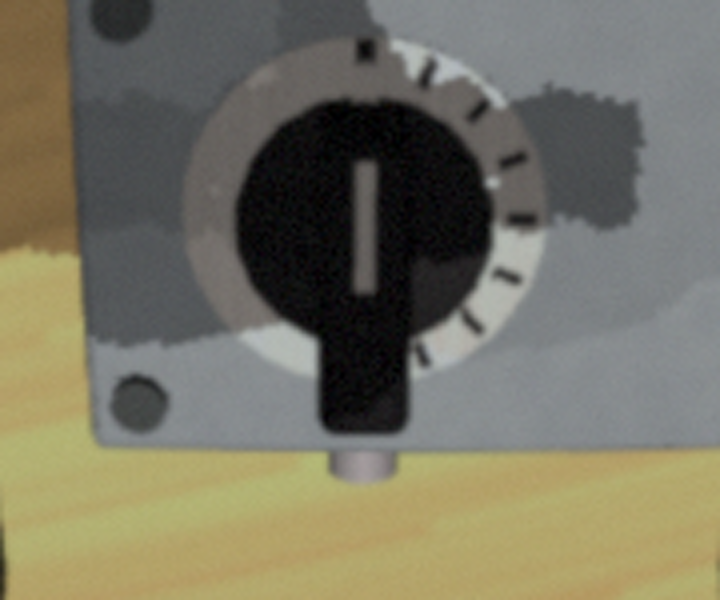

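View pics/s4z.png

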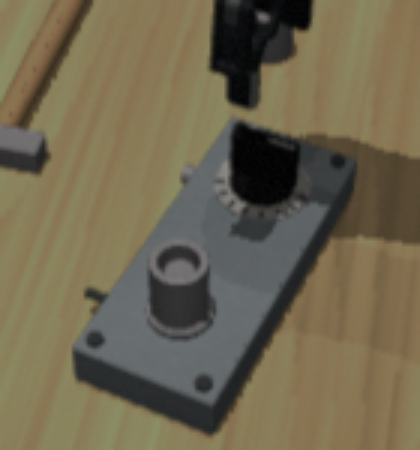

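```bash
python3 - <<'E'
from h import *
tgt=np.array([.5437,.0251])
bot.move_linear([*tgt,.100],speed=.1,rotation=quat(np.radians(74.8)))
p=np.array(bot.read_position());cmd=tgt+(tgt-p[:2]);print(p)
bot.move_linear([*cmd,.056],speed=.1)
print(bot.read_position(),bot.read_ft_force(),bot.read_moment())
bot.set_gripper(0.0,grasp_force=50)
print(bot.read_gripper_width(),bot.read_position(),bot.read_ft_force(),bot.read_moment(),bot.read_clock())
T,b=None,None
im,T=snap("wrist","w5");print(np.degrees(np.arctan2(T[1,0],T[0,0])),bot.read_joint_positions())
E
```

```text
[0.5439 0.0253 0.1002]
[0.5438 0.0249 0.0564] [ 0.1762 -0.6864  0.2704] [-0.023   0.0069  0.0337]
0.17714137040803102 [0.5436 0.0251 0.0563] [-0.8031  0.6332  2.9302] [ 0.1865  0.1141 -0.0207] 13.6417
74.81022633811264 [-0.0897  0.496  -0.4323  0.642   0.0004  0.1754]
```

View pics/w5.png

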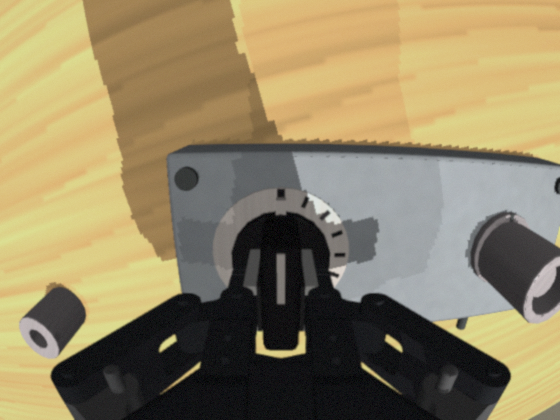

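```bash
python3 - <<'E'
from h import *
for k in (1,2,3):
    for fr in (.5,1):
        a=(k-1+fr)*22.5
        s=bot.solve_ik([.5437,.0251,.0563],quat(np.radians(74.8-a)))
        bot.goto_joints(s)
        print(a,s[5],bot.read_moment(),bot.read_ft_force(),bot.read_clock())
bot.wait(.3)
im,T=snap("wrist","w6");snap("top","t6");snap("side","s6")
print(np.degrees(np.arctan2(T[1,0],T[0,0])),T[:3,3],bot.read_moment(),bot.read_gripper_width(),bot.read_joint_positions(),bot.read_clock())
b=cv2.imread("pics/s6.png");cv2.imwrite("pics/s6z.png",cv2.resize(b[110:300,220:400],None,fx=3,fy=3))
E
```

```text
11.25 0.37213170590699995 [ 0.2619  0.0899 -0.0653] [-0.2414  0.6853  2.0859] 14.0
22.5 0.5684812467563622 [ 0.4577  0.0823 -0.0882] [-0.0605  1.4075  1.3327] 14.3083
33.75 0.7648307876057245 [ 0.7197 -0.0711  0.0059] [0.8904 3.3414 0.6832] 14.6167
45.0 0.9611803284550868 [ 0.9309 -0.2989 -0.0709] [0.833  4.672  0.8102] 14.925
56.25 1.1575298693044482 [ 1.0198 -0.3164 -0.0293] [2.5369 5.7317 0.7821] 15.2333
67.5 1.3538794101538105 [ 0.983  -0.4674 -0.0853] [ 2.8008  6.2383 -0.5285] 15.5417
7.603023689853316 [0.5444 0.0257 0.0564] [ 1.0123 -0.4132 -0.1296] 0.17564270687528405 [-0.0892  0.4966 -0.4311  0.642   0.0015  1.349 ] 15.9917
```

View pics/w6.png

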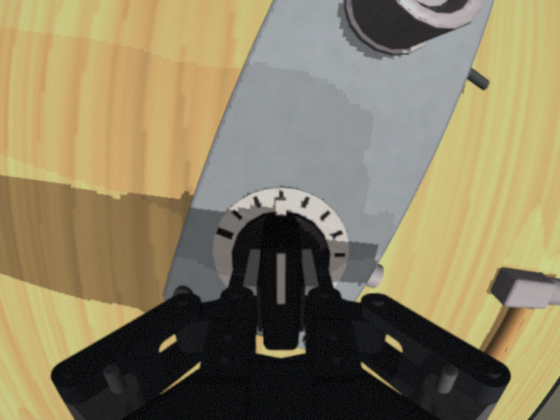

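View pics/s6z.png

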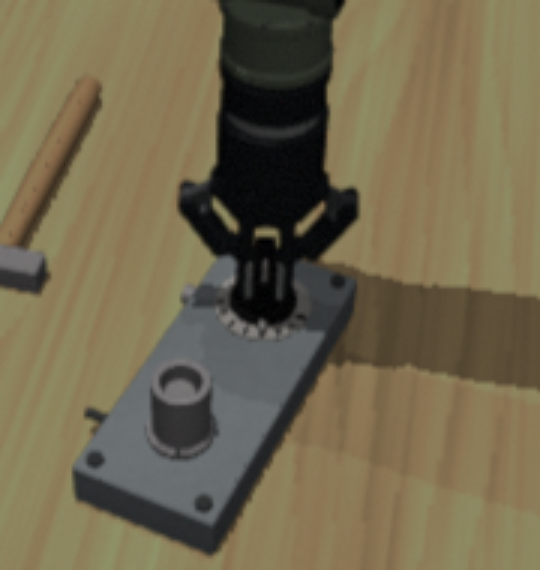

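```bash
python3 - <<'E'
import cv2,numpy as np
o=[]
for n in ("w5","w6"):
    b=cv2.imread(f"pics/{n}.png")[175:290,205:355];b=np.clip(255*(b/255.)**.6,0,255).astype(np.uint8);o.append(cv2.resize(b,(390,299),interpolation=cv2.INTER_CUBIC))
cv2.imwrite("pics/cmp.png",np.hstack(o))
E
```

```text
(no output)
```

View pics/cmp.png

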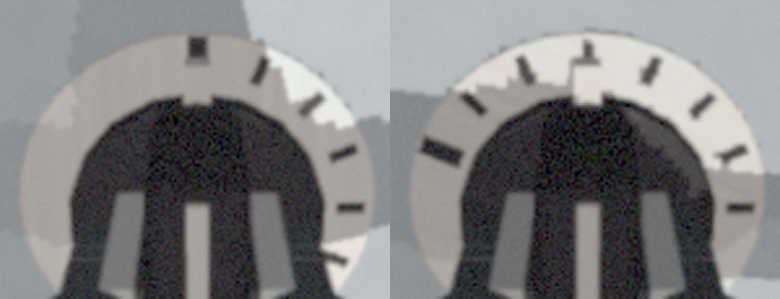

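```bash
python3 - <<'E'
from h import *
s=np.array(bot.solve_ik([.5446,.0259,.0564],quat(np.radians(7.3))));s[5]+=.005
bot.goto_joints(s);bot.wait(.5)
im,T=snap("wrist","w7");snap("top","t7")
print(np.degrees(np.arctan2(T[1,0],T[0,0])),T[:3,3],bot.read_moment(),bot.read_ft_force(),bot.read_gripper_width(),np.abs(bot.read_joint_vel()).max(),bot.read_clock())
b=cv2.imread("pics/w7.png")[175:290,205:355];cv2.imwrite("pics/w7z.png",cv2.resize(b,None,fx=4,fy=4,interpolation=cv2.INTER_CUBIC))
E
```

```text
7.019852695003984 [0.5444 0.0258 0.0563] [ 0.4063  0.1687 -0.0091] [-0.8938  1.7074  0.771 ] 0.18008103498014402 0.0008634464046782414 16.8417
```

View pics/w7z.png

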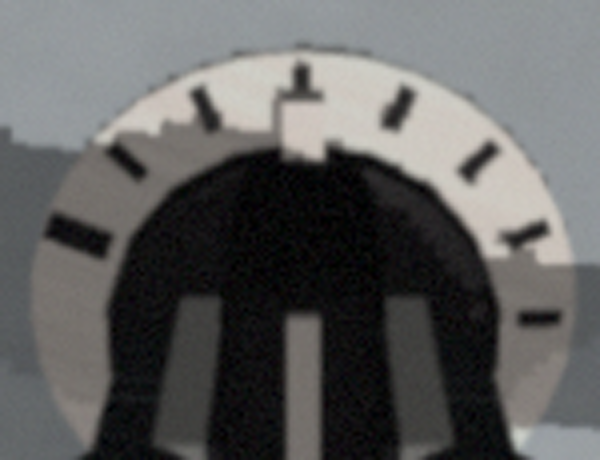

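View pics/t7.png

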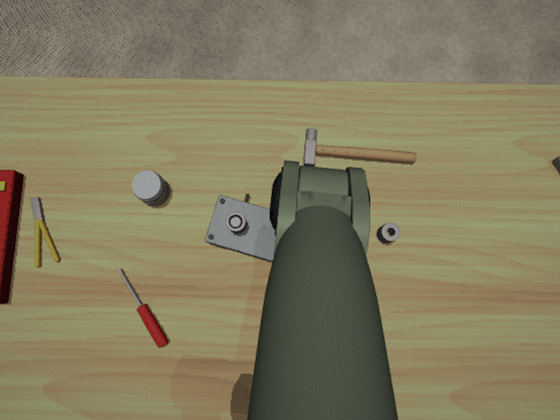

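The pointer at (302,130) in the zoom sits on the third mark after the thick home mark. The top view shows the wide sleeve on the pin, the narrow one still standing at (389,233), and the bystanders unmoved.

```bash
python3 -c "
from cell import bot
bot.close_job()"
```

```text
the job is handed in; nothing more can be done
```

The wide-bore sleeve is on the pin, all the way down and released. The knob is at the third click stop with the gripper still holding it. I handed the job in at about 17 s, well under the 54 s limit.

- **Sleeve:** it slid past the pin's taper without resistance. I felt firm contact (about 9 N) at a tool height of 59.7 mm, which is where the shoulder should be. Pictures after I let go show it standing upright on the shoulder.
- **Knob:** before I gripped it, the pictures showed it at home, in line with the thick mark. I did not turn it against the end stop to confirm that by feel. I then turned it clockwise 67.5° in small steps, never commanding more than about half a degree past the third stop.
- **Final check:** the pointer sits on the third mark after the thick one. The turning moment on the gripper is almost zero (-0.01 N m), the side force is about 2 N, and the arm is still.
- **Everything else:** the narrow sleeve is still standing where it was, and the tin, hammer and screwdriver have not moved.

**Small disagreements:**
- The cameras differed by 1–2 mm on where the pin was, so I used a value in between.
- The arm settled up to about 1.4 mm off its commanded positions, and I corrected for that before inserting the sleeve.
- After the turn the knob was about 0.4° short and the arm was pushing sideways at 6 N, so I made one small adjustment to relieve it.

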